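# Select third on the bench shift tower

### The job

The lever of the gear shift tower on the table stands somewhere in the left leg of its H-shaped gate. Push the lever by its knob to neutral, across the gate to the right-hand leg, and then forward (away from the robot) fully home into the front right slot, which is third. Only push it with the fingertips or the outside of the fingers, without gripping the knob or forcing it, and leave the tools around it where they lie.

Things in the scene. Friction and masses are not known exactly. Their poses are not given: they have to be found in the camera images.
- shift_tower: grey gear shift tower fixed to the table: foot plate 150 x 104 x 12 mm, on it a housing 100 x 78 mm with a steel gate plate on top, upper face at z 103 mm. Origin: centre of the underside, on the table. x axis: forward in the gate, y axis: to its left; turned up to 0.35 rad from the robot's axes. The lever pivots on its z axis, 20 mm above the table
- gate_centre (a point): centre of the H-shaped gate, on the plate's top face. Two legs along the tower's x, each 61 mm long, centre lines at y +16 and -16 mm, joined at x = 0 by a cross channel; slots 15 mm wide, stick 10 mm. The stick strikes the edges: it changes legs only within about 3 mm of x = 0. First slot: front left (+x, +y); second rear left; third front right; fourth rear right
- gear_lever: the lever: a steel stick 10 mm thick with a black pear-shaped knob, 40 mm across at its widest and 58 mm tall, its top 198 mm from the pivot. Origin: at the pivot, inside the tower, 20 mm above the table; z axis along the stick to the knob
- knob_centre (a point): centre of the knob at about its widest part, 176 mm along the stick from the pivot (about 190 mm above the table); swings about 38 mm to each side and 52 mm forward and back of the upright
- third_slot (a point): the place on the top face of the gate plate where the stick stands when it is home in the third slot (tower frame: x +25, y -16.5, z 103 mm)
- shift_across (a joint): sideways tilt of the lever in rad, about the tower's x axis: 0 upright, +0.20 in the middle of the right leg, -0.20 in the middle of the left leg, stops at +-0.22. It stays where it is left; friction needs about 2.5 N at the knob
- shift_fore (a joint): fore and aft tilt of the lever in rad, about the tower's y axis tilted with it: 0 in the cross channel (neutral), positive forward (tower +x), stops at +-0.30. It stays where it is left; friction needs about 2.5 N at the knob
- screwdriver_4: loose screwdriver with a green handle, 190 mm long, 26 mm thick, lying in front of the tower. Origin: under its middle; handle to its +y
- filter_cap: loose round black oil-filter cap, 74 mm across, 22 mm high, behind the vice. Origin: centre of the underside
- punch_1: loose steel drift punch, 150 mm long, 11 mm thick, in front of the tower. Origin: under its middle
- extension_1: loose steel extension bar, 151 mm long, 16 mm thick, in front of the vice. Origin: under its middle

How it is judged (in metres and radians):
On the way, in this order (a step that is already met when the one before it is completed fails the run):
1. the lever has been moved across into the right-hand leg, still near neutral (value of joint shift_across above 0.165 rad and value of joint shift_fore below 0.12 rad), for 0.05 s.
2. the lever is home in the third slot (value of joint shift_across above 0.15 rad and value of joint shift_fore above 0.25 rad), for 0.1 s.
At the end, for the whole second after the job is handed in: the lever rests home in the third slot: tilted at least 0.25 rad forward (stop at 0.30) and at least 0.15 rad to the right (all of step 2 and velocity of joint shift_fore between -0.03 and 0.03 rad/s); the robot touches nothing.
It fails at once if the lever was gripped or forced (more than 35 N on it) (contact force between the fingers and gear_lever above 35 N).
It fails at once if one of the loose tools around the tower was moved or lifted by more than 20 mm (distance of any of screwdriver_4, filter_cap, punch_1, extension_1 from where it was at the start of the episode above 0.02 m).
It also fails if it takes over 64 s, if anything falls off the work surface, if the arm or the gripper's body presses on something with over 40 N, if the wrist force passes 120 N, or if a joint passes its speed limit or range.

### The arm

A 6-joint arm with a two-finger parallel gripper is mounted at the origin on a cart in front of the work surface, level with it; the furniture and walls round the work are solid. World frame = base frame: x ahead of the robot, y to its left, z up, the work surface at z = 0. Lengths are in m, angles in degrees, forces in N, time in s.
With the tool pointing down it reaches from about 0.4 to 0.825 m from the base axis. Payload 7 kg.
Tool frame: the origin (TCP) lies midway between the tips of the shut fingers; the grasp point (between the pads) lies 19 mm behind it (ctrl.hold_point_z is the distance from the TCP to the grasp point, in m); z points along the fingers, y is the line along which they close (so a half turn about z gives the same grasp; the last joint's range is limited). The gripper opens to 88 mm and grips with 3 to 60 N. Pads are 19 mm wide; open, the fingers measure 130 mm over their backs; the gripper's body (78 mm by 193 mm) begins 47 mm behind the grasp point.
Start: joints at [88.127, 20.546, 0.682, 0, -70.136, -16.507], TCP at [0.213, 0.641, 0.227] pointing down, gripper open.
Joint ranges: [-176.03, 176.03], [-82.01, 121.73], [-58.28, 71.71], [-173.87, 95.51], [-174.79, -0.11], [-173.66, 173.66]. Speed limits (degrees/s): [136.94, 136.94, 172.46, 180, 180, 180].

### API

Orientations are given as [roll, pitch, yaw] about the fixed x, y, z axes, in that order (R = Rz(yaw) Ry(pitch) Rx(roll)).
In Python, from plant import ctrl gives the robot as it stands.
- The arm moves only by the tool apply_moves, never from a script. Its argument "deltas" is a list of rows, each an object with "fingers": the finger opening in mm, from 0 to 87.6; "delta_pos": the shift along the tool's x, y, z in mm, a list of three; "angular": the turn, a rotation vector about the tool's x, y, z in degrees, a list of three. A call has 1 to 10 rows; each row is the pose to reach, as a shift and turn from the pose commanded when the call began, along the tool's axes at that moment; what a row does not reach only later rows make up. A row lasts 1/10 s, in which the tool goes at most 50 mm and 8.59 degrees, less where a joint would pass 70% of its speed; a pose out of reach is approached as far as the arm can. A call with a gripper value outside its range is refused whole. The fingers move at their own pace and stop on an object; the grip force is fixed at half the most. Time passes only in rows, so rows that repeat a pose let the fingers close. It gives the time, the measured TCP pose, the force, the opening and the grip force at its end, in the units of the state.
- ctrl.get_obs(): the state, without advancing time (a new reading comes with each control period).
- ctrl.snapshot(name): name is "side" or "top" or "wrist"; returns the picture (400x640x3 uint8, red, green, blue); there is no depth.
- ctrl.camera_params(name): a dict with "fx", "fy", "cx", "cy" (pixels), "cam_to_world" (4x4, takes a point from camera to world coordinates); the wrist camera has in their place "mount" (4x4, takes a point from camera to tool coordinates, whose origin is the TCP and whose axes are the flange's). Camera axes: x right, y up, looking along -z (the intrinsics and any distortion apply to the point x, -y, -z); pixel columns grow to the right and rows downward; lengths in m; the calibration is good to about 2 mm. A picture is of the moment at which its call begins: read the wrist's pose just before it. camera_params takes no time and is no camera call.
- ctrl.close_job(): hands the job in; it is judged then, once.
The state is a dict: "clock": time; "joint_pos": joint angles; "qvel": joint speeds; "tau": joint torques, N m; "tool_pos": TCP position; "orientation": TCP orientation; "force": force on the tool from outside, world axes, zero at the start; "moment": the same for the moment, N m; "opening": finger opening in m; "gripper_force": force on a finger pad.
Only numpy, scipy, OpenCV 4.12 (cv2) and the standard library are available. Lean on these libraries where they do the work, as an engineer would, in place of code of your own. Each camera call takes 0.05 s, during which the arm holds its last target. There are 200 camera calls.

## Working session

There is one attempt and no reset: what is moved stays moved. The work goes in short steps, Python scripts to look and compute and a tool call to move; the robot and the scene stay as the last step left them, time stands still between calls to the robot, and variables do not carry over. Pictures are saved under pics/ and viewed, at most 12 in all, crops included, and the job is handed in when it is done.

Besides the shell and the picture viewer there is one more tool, called after "Call:" as name([rows], argument=value, ...), one row to a line, values as JSON. apply_moves: Moves the arm, as the interface text tells. Its arguments: {"type":"object","properties":{"deltas":{"type":"array"}},"required":["deltas"]}

```bash
mkdir -p pics; python3 - <<'E'
from plant import ctrl
import cv2,numpy as np
np.set_printoptions(precision=4,suppress=True)
o=ctrl.get_obs();print({k:o[k] for k in("clock","tool_pos","orientation","opening","force")})
for n in("side","top"):
    cv2.imwrite(f"pics/{n}0.png",ctrl.snapshot(n)[:,:,::-1]);print(n,ctrl.camera_params(n))
print(ctrl.camera_params("wrist"))
E
```

```text
{'clock': 0.0, 'tool_pos': array([0.2127, 0.6401, 0.2256]), 'orientation': array([179.9043,  -0.0075, -18.3867]), 'opening': 0.08724823439095998, 'force': array([ 0.1046, -0.3069, -0.4978])}
side {'fx': 457.43629909027203, 'fy': 457.43629909027203, 'cx': 324.9672164982141, 'cy': 202.19399998202354, 'cam_to_world': array([[ 0.998 ,  0.0199, -0.0602,  0.4959],
       [-0.0593,  0.6277, -0.7762, -0.6271],
       [ 0.0223,  0.7782,  0.6276,  0.8075],
       [ 0.    ,  0.    ,  0.    ,  1.    ]])}
top {'fx': 389.3272921946209, 'fy': 389.3272921946209, 'cx': 319.72222163088566, 'cy': 198.8507396077741, 'cam_to_world': array([[ 0.001 ,  0.9953, -0.0967,  0.4762],
       [-0.9997, -0.0014, -0.0244,  0.1547],
       [-0.0245,  0.0967,  0.995 ,  0.97  ],
       [ 0.    ,  0.    ,  0.    ,  1.    ]])}
{'fx': 354.667949483187, 'fy': 354.667949483187, 'cx': 322.3653199581075, 'cy': 193.06208539088053, 'mount': array([[ 0.0013,  0.9614,  0.2752,  0.0737],
       [ 1.    , -0.0014,  0.0001,  0.0003],
       [ 0.0005,  0.2752, -0.9614, -0.1576],
       [ 0.    ,  0.    ,  0.    ,  1.    ]])}
```

View pics/side0.png

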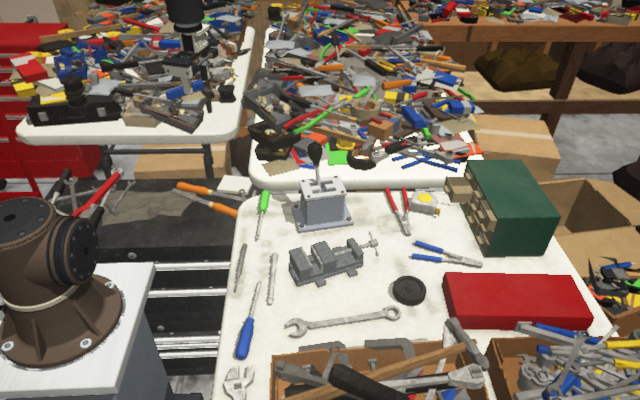

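View pics/top0.png

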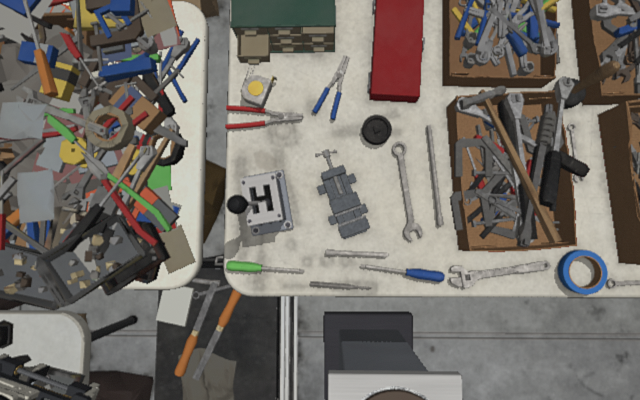

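The top view shows the tower near (264,203) with the knob at about (237,204). In the side view the tower is near (322,205) and the knob at about (316,150). I'll enlarge both.

```bash
python3 - <<'E'
import cv2,numpy as np
a=cv2.imread("pics/top0.png")[160:250,215:305];b=cv2.imread("pics/side0.png")[135:235,280:370]
a=cv2.resize(a,(400,400),interpolation=cv2.INTER_CUBIC);b=cv2.resize(b,(400,444),interpolation=cv2.INTER_CUBIC)[:444]
c=np.zeros((444,800,3),np.uint8);c[:400,:400]=a;c[:,400:]=b;cv2.imwrite("pics/crop0.png",c)
E
```

```text
(no output)
```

View pics/crop0.png

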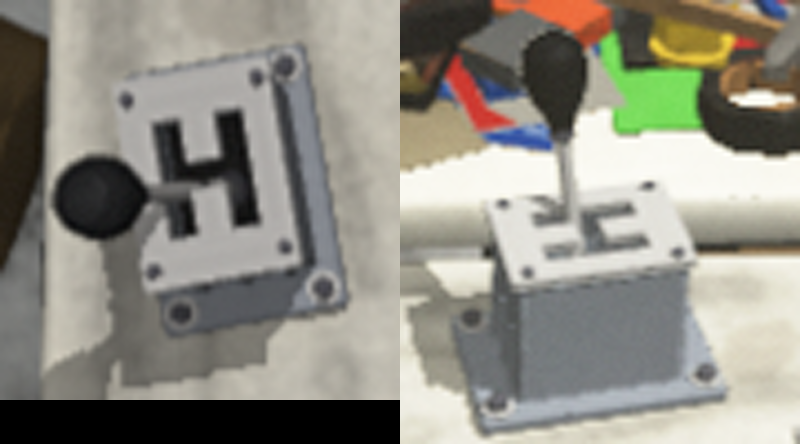

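The crop shows the plate with its four screws: top crop (126,100), (257,77), (285,247), (153,272); side crop, right half, (503,204), (648,186), (678,253), (527,272). The knob is at (99,197) in the top crop and (555,72) in the side crop. It leans left and back a little, in the left leg.

```bash
cat > h.py <<'E'
from plant import ctrl
import numpy as np
np.set_printoptions(precision=4,suppress=True)
def ray(n,u,v):
    p=ctrl.camera_params(n);T=p["cam_to_world"]
    d=T[:3,:3]@np.array([(u-p["cx"])/p["fx"],-(v-p["cy"])/p["fy"],-1]);return T[:3,3],d/np.linalg.norm(d)
def onz(n,u,v,z):
    o,d=ray(n,u,v);return o+d*(z-o[2])/d[2]
def tri(a,b):
    A=np.zeros((3,3));r=np.zeros(3);R=[ray("top",*a),ray("side",*b)]
    for o,d in R:
        M=np.eye(3)-np.outer(d,d);A+=M;r+=M@o
    x=np.linalg.solve(A,r);return x,[np.linalg.norm((np.eye(3)-np.outer(d,d))@(x-o)) for o,d in R]
E
python3 - <<'E'
from h import *
s=400/90
top=lambda x,y:(215+x/s-.4,160+y/s-.4)
side=lambda x,y:(280+(x-400)/s-.4,135+y/s-.4)
T=np.array([onz("top",*top(*q),.103) for q in[(126,100),(257,77),(285,247),(153,272)]])
S=np.array([onz("side",*side(*q),.103) for q in[(503,204),(648,186),(678,253),(527,272)]])
# top order: FL,FR,RR,RL ; side order: (503,204) left-far = RL, (648,186) FL, (678,253) FR, (527,272) RR
S=S[[1,2,3,0]]
for P in(T,S):
    f=(P[0]+P[1]-P[2]-P[3])/2;l=(P[0]+P[3]-P[1]-P[2])/2
    print(P.mean(0),np.degrees(np.arctan2(f[1],f[0])),np.degrees(np.arctan2(-l[0],l[1])),np.linalg.norm(f),np.linalg.norm(l))
k,e=tri(top(99,197),side(555,72));print(k,e)
c=(T.mean(0)+S.mean(0))/2
for yaw in(12,13,14):
    y=np.radians(yaw);R=np.array([[np.cos(y),-np.sin(y),0],[np.sin(y),np.cos(y),0],[0,0,1]])
    print(yaw,R.T@(k-[c[0],c[1],.02]))
# tools
print("cap",onz("top",376,130,.02),"scr",onz("top",230,266,.013),onz("top",303,271,.013),"ext",onz("top",326,252,.01),onz("top",388,255,.01))
E
```

```text
[0.5611 0.3085 0.103 ] 10.004118471361544 10.299320301444137 0.08821247305367619 0.06763959734879847
[0.5603 0.3111 0.103 ] 9.997532721539145 10.461058279547984 0.08774307348236805 0.066403814222901
[0.5415 0.3414 0.1902] [np.float64(0.00046039603820791504), np.float64(0.0004603960382080346)]
12 [-0.0122  0.0349  0.1702]
13 [-0.0116  0.0351  0.1702]
14 [-0.011   0.0353  0.1702]
cap [0.7404 0.0383 0.02  ] scr [0.4047 0.3974 0.013 ] [0.3932 0.2187 0.013 ] ext [0.439  0.1628 0.01  ] [0.432 0.012 0.01 ]
```

```bash
cat >> h.py <<'E'
C=np.array([.5607,.3098]);Y=np.radians(10.2)
R2=np.array([[np.cos(Y),-np.sin(Y)],[np.sin(Y),np.cos(Y)]])
from scipy.spatial.transform import Rotation as Ro
def goto(tx,ty,z):
    "tower-frame target (m) -> tool delta mm, and turn"
    o=ctrl.get_obs();R=Ro.from_euler("xyz",o["orientation"],degrees=True)
    w=np.r_[C+R2@[tx,ty],z];G=Ro.from_euler("xyz",[180,0,np.degrees(Y)],degrees=True)
    print("t",o["clock"],"tower now",R2.T@(o["tool_pos"][:2]-C),o["tool_pos"][2],"F",o["force"],"->",R.inv().apply(w-o["tool_pos"])*1000,(R.inv()*G).as_rotvec(degrees=True))
E
python3 -c "
from h import *
goto(-.085,.035,.226)"
```

```text
t 0.1 tower now [-0.284   0.3867] 0.22571418776603983 F [-0.0536  0.5115  0.0796] -> [343.0271 213.6598   0.0917] [  0.0862   0.0117 -28.5847]
```

Call:
apply_moves([
  {"fingers": 0, "delta_pos": [43, 27, 0], "angular": [0, 0, -4]},
  {"fingers": 0, "delta_pos": [81, 50, 0], "angular": [0, 0, -8]},
  {"fingers": 0, "delta_pos": [119, 74, 0], "angular": [0, 0, -12]},
  {"fingers": 0, "delta_pos": [157, 98, 0], "angular": [0, 0, -16]},
  {"fingers": 0, "delta_pos": [195, 122, 0], "angular": [0, 0, -20]},
  {"fingers": 0, "delta_pos": [233, 145, 0], "angular": [0, 0, -24]},
  {"fingers": 0, "delta_pos": [271, 169, 0], "angular": [0, 0, -28.5]},
  {"fingers": 0, "delta_pos": [309, 193, 0], "angular": [0, 0, -28.5]},
  {"fingers": 0, "delta_pos": [343, 214, 0], "angular": [0, 0, -28.5]},
  {"fingers": 0, "delta_pos": [343, 214, 0], "angular": [0, 0, -28.5]},
])

```text
clock: 1.1
tool_pos: [0.4728, 0.3258, 0.2262]
orientation: [179.9, 0.0, 9.9]
force: [0.0, -0.4, -0.3]
opening: 0.0132
gripper_force: 0.0
```

```bash
python3 - <<'E'
from h import *
import cv2
goto(-.06,.035,.175)
a=ctrl.snapshot("side")[100:240,250:390,::-1];b=ctrl.snapshot("top")[120:260,190:330,::-1]
cv2.imwrite("pics/c1.png",cv2.resize(np.hstack([b,a]),(800,400),interpolation=cv2.INTER_CUBIC))
E
```

```text
t 1.1 tower now [-0.0837  0.0313] 0.22622459315474477 F [ 0.0131 -0.4112 -0.2647] -> [23.7156 -3.9119 51.2049] [ 0.0568  0.0383 -0.3171]
```

View pics/c1.png

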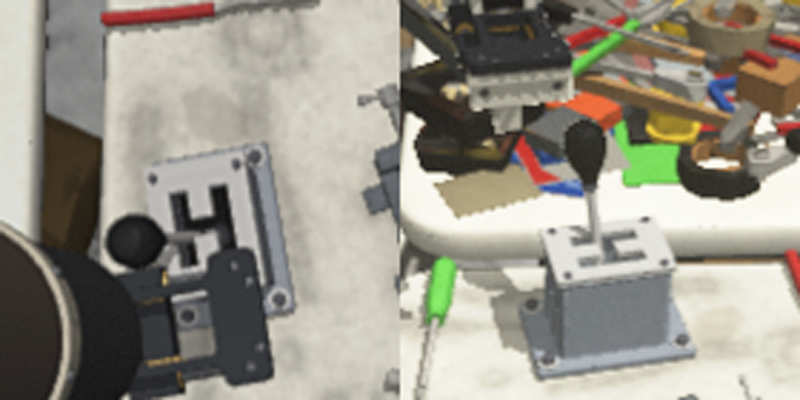

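The crops show the gripper behind the knob (knob at (135,240) in the left half), with clear space between them. I'll lower behind it and then push forward slowly.

Call:
apply_moves([
  {"fingers": 0, "delta_pos": [10, -4, 20], "angular": [0, 0, -0.3]},
  {"fingers": 0, "delta_pos": [10, -4, 45], "angular": [0, 0, -0.3]},
  {"fingers": 0, "delta_pos": [15, -4, 51], "angular": [0, 0, -0.3]},
  {"fingers": 0, "delta_pos": [25, -4, 51], "angular": [0, 0, -0.3]},
  {"fingers": 0, "delta_pos": [32, -4, 51], "angular": [0, 0, -0.3]},
  {"fingers": 0, "delta_pos": [36, -4, 51], "angular": [0, 0, -0.3]},
  {"fingers": 0, "delta_pos": [38, -4, 51], "angular": [0, 0, -0.3]},
  {"fingers": 0, "delta_pos": [38, -4, 51], "angular": [0, 0, -0.3]},
])

```text
clock: 2.0
tool_pos: [0.508, 0.34, 0.176]
orientation: [-180.0, -0.0, 10.4]
force: [0.7, 0.5, 1.0]
opening: 0.0002
gripper_force: 0.0
```

```bash
python3 -c "
from h import *
goto(-.030,.035,.175)"
```

```text
t 2.0 tower now [-0.0465  0.0391] 0.17600816285509 F [0.6781 0.4986 1.046 ] -> [16.5237  4.1483  1.0152] [-0.0246 -0.0305  0.1998]
```

Call:
apply_moves([
  {"fingers": 0, "delta_pos": [3, 2, 0], "angular": [0, 0, 0]},
  {"fingers": 0, "delta_pos": [6, 4, 0], "angular": [0, 0, 0]},
  {"fingers": 0, "delta_pos": [9, 4, 0], "angular": [0, 0, 0]},
  {"fingers": 0, "delta_pos": [12, 4, 0], "angular": [0, 0, 0]},
  {"fingers": 0, "delta_pos": [14, 4, 0], "angular": [0, 0, 0]},
  {"fingers": 0, "delta_pos": [14, 4, 0], "angular": [0, 0, 0]},
])

```text
clock: 2.6
tool_pos: [0.5223, 0.3385, 0.1756]
orientation: [180.0, 0.0, 10.4]
force: [-2.0, 0.3, 2.1]
opening: 0.0003
gripper_force: 1.2
```

```bash
python3 - <<'E'
from h import *
import cv2
goto(-.030,.035,.175)
s=ctrl.snapshot("side")[:,:,::-1].copy();t=ctrl.snapshot("top")[:,:,::-1].copy()
a=s[120:220,265:365];b=t[150:250,205:305]
cv2.imwrite("pics/c2.png",cv2.resize(np.hstack([b,a]),(800,400),interpolation=cv2.INTER_CUBIC))
E
```

```text
t 2.6 tower now [-0.0327  0.035 ] 0.17557544160311297 F [-2.032   0.3218  2.0951] -> [2.7108 0.0404 0.5754] [0.0083 0.0016 0.212 ]
```

View pics/c2.png

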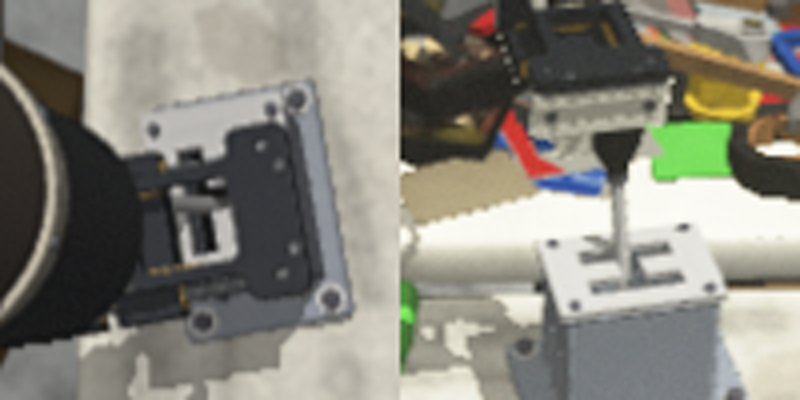

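The left crop is hidden by the gripper. The right one shows the shut fingers behind the knob and the stick visible from (617,180) to (622,235). I'll intersect those rays with the plane of the left leg (across -0.2) to get the fore tilt.

```bash
python3 - <<'E'
from h import *
n=np.r_[R2@[0,1],0]-np.array([0,0,np.tan(.2)])   # y=tan(.2)*(z-.02)
p0=np.r_[C,.02]
for q in[(617,180),(619,205),(621,230)]:
    o,d=ray("side",265+(q[0]-400)/4-.4,120+q[1]/4-.4)
    x=o+d*(n@(p0-o))/(n@d);t=np.r_[R2.T@(x[:2]-C),x[2]-.02];print(t,t[0]/np.hypot(t[1],t[2]))
E
```

```text
[-0.0038  0.0268  0.1324] -0.02798512160758472
[-0.003   0.0234  0.1153] -0.02569454777954981
[-0.0023  0.0199  0.098 ] -0.02255616378543418
```

Call:
apply_moves([
  {"fingers": 0, "delta_pos": [2, 0, 0], "angular": [0, 0, 0]},
  {"fingers": 0, "delta_pos": [4.5, 0, 0], "angular": [0, 0, 0]},
  {"fingers": 0, "delta_pos": [4.5, 0, 0], "angular": [0, 0, 0]},
  {"fingers": 0, "delta_pos": [4.5, 0, 0], "angular": [0, 0, 0]},
])

```text
clock: 3.1
tool_pos: [0.5266, 0.3393, 0.1755]
orientation: [180.0, -0.0, 10.4]
force: [-2.3, -1.2, 1.7]
opening: 0.0005
gripper_force: 1.1
```

```bash
python3 - <<'E'
from h import *
import cv2
goto(0,.12,.175)
s=ctrl.snapshot("side")[:,:,::-1]
# stick centre in side view rows: brightness profile
for v in(165,170,175): print(v,s[v,312:330].sum(1).tolist())
E
```

```text
t 3.1 tower now [-0.0283  0.0351] 0.17550722775428126 F [-2.3189 -1.1971  1.6591] -> [ 28.6564 -84.7978   0.5038] [ 0.0024 -0.0004  0.2154]
165 [445, 459, 460, 492, 523, 434, 296, 265, 252, 266, 393, 623, 727, 738, 737, 737, 672, 532]
170 [744, 744, 744, 711, 714, 744, 697, 504, 468, 533, 656, 727, 742, 743, 742, 741, 740, 741]
175 [744, 744, 745, 746, 745, 745, 698, 480, 459, 532, 610, 721, 746, 746, 747, 747, 745, 745]
```

Call:
apply_moves([
  {"fingers": 0, "delta_pos": [-20, 0, 0], "angular": [0, 0, 0.2]},
  {"fingers": 0, "delta_pos": [-22, -35, 0], "angular": [0, 0, 0.2]},
  {"fingers": 0, "delta_pos": [-22, -70, 0], "angular": [0, 0, 0.2]},
  {"fingers": 0, "delta_pos": [0, -72, 0], "angular": [0, 0, 0.2]},
  {"fingers": 0, "delta_pos": [28, -72, 0], "angular": [0, 0, 0.2]},
  {"fingers": 0, "delta_pos": [28, -72, 0], "angular": [0, 0, 0.2]},
  {"fingers": 0, "delta_pos": [28, -60, 0], "angular": [0, 0, 0.2]},
  {"fingers": 0, "delta_pos": [28, -55, 0], "angular": [0, 0, 0.2]},
  {"fingers": 0, "delta_pos": [28, -55, 0], "angular": [0, 0, 0.2]},
])

```text
clock: 4.05
tool_pos: [0.5439, 0.3973, 0.176]
orientation: [-180.0, -0.0, 10.2]
force: [0.1, -0.1, 0.0]
opening: 0.0004
gripper_force: 0.0
```

```bash
python3 - <<'E'
from h import *
import cv2
goto(0,.005,.175)
s=ctrl.snapshot("side")[:,:,::-1].copy();t=ctrl.snapshot("top")[:,:,::-1].copy()
a=s[120:220,265:365];b=t[150:250,205:305]
cv2.imwrite("pics/c3.png",cv2.resize(np.hstack([b,a]),(800,400),interpolation=cv2.INTER_CUBIC))
E
```

```text
t 4.05 tower now [-0.001  0.089] 0.17599550228909308 F [ 0.0791 -0.1066  0.019 ] -> [ 1.049  84.0431  0.9813] [-0.0099 -0.0148 -0.0269]
```

View pics/c3.png

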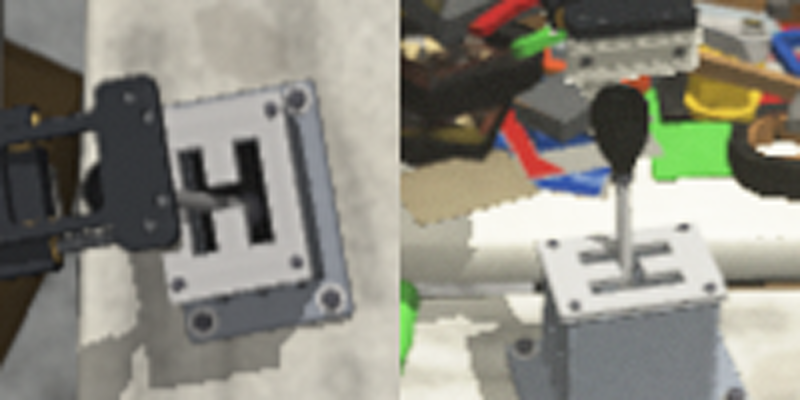

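The fingers are now on the knob's left. In the right crop the stick runs from (622,185) to (626,235) and the knob's widest part is at about (620,118). I'll check the tilt again.

```bash
python3 - <<'E'
from h import *
n=np.r_[R2@[0,1],0]-np.array([0,0,np.tan(.2)])
p0=np.r_[C,.02]
for q in[(620,118),(622.5,190),(625.5,230)]:
    o,d=ray("side",265+(q[0]-400)/4-.4,120+q[1]/4-.4)
    x=o+d*(n@(p0-o))/(n@d);t=np.r_[R2.T@(x[:2]-C),x[2]-.02];print(t,t[0]/np.hypot(t[1],t[2]))
E
```

```text
[-0.0005  0.0351  0.1731] -0.003000763853696655
[-0.0004  0.0254  0.1252] -0.0032631114264248524
[0.0007 0.0198 0.0976] 0.0071303907970509265
```

Neutral within about 1 mm, so now I'll push to the right, checking force.

Call:
apply_moves([
  {"fingers": 0, "delta_pos": [1, 8, 0], "angular": [0, 0, 0]},
  {"fingers": 0, "delta_pos": [1, 13, 0], "angular": [0, 0, 0]},
  {"fingers": 0, "delta_pos": [1, 18, 0], "angular": [0, 0, 0]},
  {"fingers": 0, "delta_pos": [1, 23, 0], "angular": [0, 0, 0]},
  {"fingers": 0, "delta_pos": [1, 26, 0], "angular": [0, 0, 0]},
  {"fingers": 0, "delta_pos": [1, 26, 0], "angular": [0, 0, 0]},
])

```text
clock: 4.75
tool_pos: [0.5501, 0.3734, 0.1763]
orientation: [-179.9, -0.1, 10.2]
force: [-0.1, 3.0, 3.8]
opening: 0.0007
gripper_force: 1.8
```

Call:
apply_moves([
  {"fingers": 0, "delta_pos": [0, 5, 0], "angular": [0, 0, 0]},
  {"fingers": 0, "delta_pos": [0, 10, 0], "angular": [0, 0, 0]},
  {"fingers": 0, "delta_pos": [0, 15, 0], "angular": [0, 0, 0]},
  {"fingers": 0, "delta_pos": [0, 20, 0], "angular": [0, 0, 0]},
  {"fingers": 0, "delta_pos": [0, 25, 0], "angular": [0, 0, 0]},
  {"fingers": 0, "delta_pos": [0, 30, 0], "angular": [0, 0, 0]},
  {"fingers": 0, "delta_pos": [0, 30, 0], "angular": [0, 0, 0]},
])

```text
clock: 5.45
tool_pos: [0.555, 0.3427, 0.1754]
orientation: [180.0, 0.0, 10.2]
force: [0.7, 2.8, 3.0]
opening: 0.0005
gripper_force: 1.3
```

```bash
python3 - <<'E'
from h import *
import cv2
goto(0,.005,.175)
s=ctrl.snapshot("side")[:,:,::-1].copy();t=ctrl.snapshot("top")[:,:,::-1].copy()
a=s[120:220,265:365];b=t[150:250,205:305]
cv2.imwrite("pics/c4.png",cv2.resize(np.hstack([b,a]),(800,400),interpolation=cv2.INTER_CUBIC))
E
```

```text
t 5.45 tower now [0.0003 0.0333] 0.17543854545102192 F [0.7029 2.7904 2.9648] -> [-0.2463 28.3351  0.4487] [ 0.0202  0.0228 -0.0181]
```

View pics/c4.png

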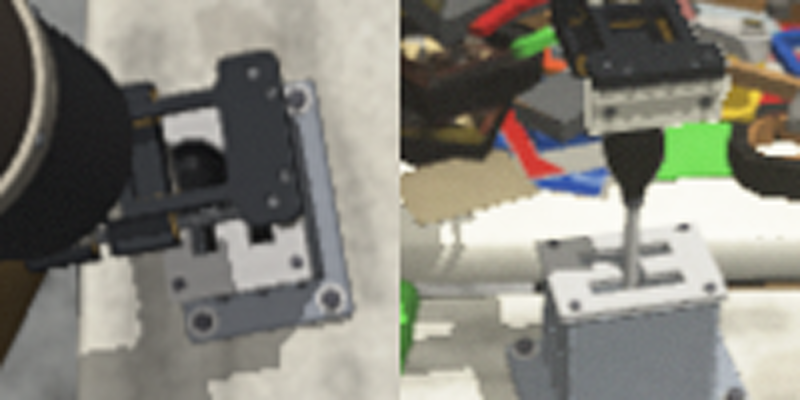

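The knob is upright now, midway across (left crop about (198,165)), and the stick is in the cross channel. I'll continue.

Call:
apply_moves([
  {"fingers": 0, "delta_pos": [0, 5, 0], "angular": [0, 0, 0]},
  {"fingers": 0, "delta_pos": [0, 10, 0], "angular": [0, 0, 0]},
  {"fingers": 0, "delta_pos": [0, 15, 0], "angular": [0, 0, 0]},
  {"fingers": 0, "delta_pos": [0, 19, 0], "angular": [0, 0, 0]},
  {"fingers": 0, "delta_pos": [0, 22, 0], "angular": [0, 0, 0]},
  {"fingers": 0, "delta_pos": [0, 25, 0], "angular": [0, 0, 0]},
  {"fingers": 0, "delta_pos": [0, 25, 0], "angular": [0, 0, 0]},
])

```text
clock: 6.25
tool_pos: [0.5594, 0.3185, 0.1755]
orientation: [180.0, 0.0, 10.2]
force: [0.0, 0.7, 2.3]
opening: 0.0005
gripper_force: 1.1
```

```bash
python3 - <<'E'
from h import *
import cv2
goto(0,.005,.175)
s=ctrl.snapshot("side")[:,:,::-1].copy();t=ctrl.snapshot("top")[:,:,::-1].copy()
a=s[120:220,265:365];b=t[150:250,205:305]
cv2.imwrite("pics/c5.png",cv2.resize(np.hstack([b,a]),(800,400),interpolation=cv2.INTER_CUBIC))
E
```

```text
t 6.25 tower now [0.0003 0.0087] 0.17547681411067464 F [0.0065 0.7085 2.2643] -> [-0.2931  3.7381  0.4776] [ 0.0103  0.0157 -0.0045]
```

View pics/c5.png

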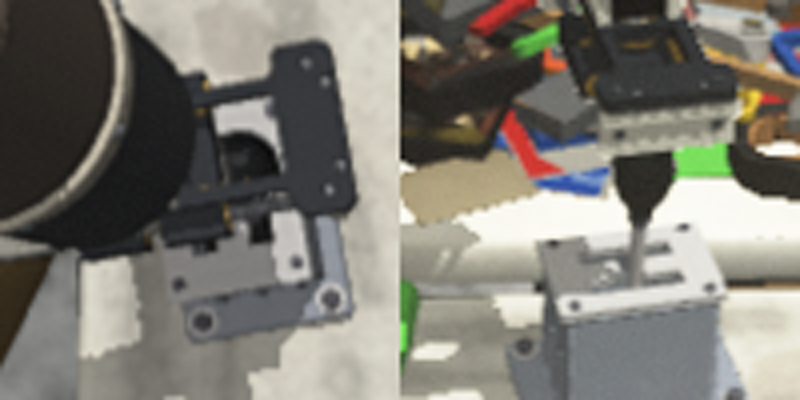

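The stick's base now stands in the right leg (right crop about (637,283)), and the neck of the knob is at (638,224). I'll intersect with the plane x=0 to get the tilt.

```bash
python3 - <<'E'
from h import *
p0=np.r_[C,.02];n=np.r_[R2@[1,0],0]
def f(q):
    o,d=ray("side",265+(q[0]-400)/4-.4,120+q[1]/4-.4)
    for a in np.arange(-.25,.1,.05):
        # plane of given across tilt, z along stick and fore
        n=np.r_[R2@[0,1],0]+np.array([0,0,np.tan(a)*-1]) if 0 else np.r_[R2@[0,np.cos(a)],-np.sin(a)]
        x=o+d*(n@(p0-o))/(n@d);t=np.r_[R2.T@(x[:2]-C),x[2]-.02];print("%.2f"%-a,t,"along",np.linalg.norm(t),"fore %.3f"%(t[0]/np.hypot(t[1],t[2])))
f((638,224));f((637,250))
E
```

```text
0.25 [-0.0055 -0.0364  0.1426] along 0.14729154975389006 fore -0.037
0.20 [-0.0032 -0.0276  0.1361] along 0.1389085361191957 fore -0.023
0.15 [-0.0012 -0.0197  0.1303] along 0.13175995471821314 fore -0.009
0.10 [ 0.0006 -0.0125  0.125 ] along 0.12563202954856117 fore 0.005
0.05 [ 0.0023 -0.006   0.1202] along 0.12035991536961284 fore 0.019
0.00 [ 0.0038 -0.      0.1158] along 0.11581468404271121 fore 0.033
-0.05 [0.0053 0.0056 0.1116] along 0.11189428430642064 fore 0.047
0.25 [-0.0041 -0.0302  0.1184] along 0.12229297685978936 fore -0.034
0.20 [-0.0022 -0.0229  0.1128] along 0.11514088112506728 fore -0.019
0.15 [-0.0005 -0.0163  0.1078] along 0.10905442815392945 fore -0.005
0.10 [ 0.001  -0.0104  0.1033] along 0.10384527895184212 fore 0.009
0.05 [ 0.0024 -0.005   0.0992] along 0.09936884627640688 fore 0.024
0.00 [0.0036 0.     0.0954] along 0.09551247044677297 fore 0.038
-0.05 [0.0048 0.0046 0.0919] along 0.09218725722782985 fore 0.052
```

Call:
apply_moves([
  {"fingers": 0, "delta_pos": [0, 2, 0], "angular": [0, 0, 0]},
  {"fingers": 0, "delta_pos": [0, 3.5, 0], "angular": [0, 0, 0]},
  {"fingers": 0, "delta_pos": [0, 3.5, 0], "angular": [0, 0, 0]},
])

```text
clock: 6.65
tool_pos: [0.56, 0.3154, 0.1754]
orientation: [180.0, 0.0, 10.2]
force: [-0.6, 2.5, 0.5]
opening: 0.0005
gripper_force: 1.1
```

Call:
apply_moves([
  {"fingers": 0, "delta_pos": [0, -15, 0], "angular": [0, 0, 0]},
  {"fingers": 0, "delta_pos": [-28, -16, 0], "angular": [0, 0, 0]},
  {"fingers": 0, "delta_pos": [-58, -16, 0], "angular": [0, 0, 0]},
  {"fingers": 0, "delta_pos": [-58, 10, 2], "angular": [0, 0, 0]},
  {"fingers": 0, "delta_pos": [-58, 41, 4], "angular": [0, 0, 0]},
  {"fingers": 0, "delta_pos": [-52, 41, 4], "angular": [0, 0, 0]},
  {"fingers": 0, "delta_pos": [-40, 41, 4], "angular": [0, 0, 0]},
  {"fingers": 0, "delta_pos": [-34, 41, 4], "angular": [0, 0, 0]},
  {"fingers": 0, "delta_pos": [-29, 41, 4], "angular": [0, 0, 0]},
  {"fingers": 0, "delta_pos": [-24, 41, 4], "angular": [0, 0, 0]},
])

```text
clock: 7.65
tool_pos: [0.5437, 0.2713, 0.1711]
orientation: [180.0, 0.1, 10.2]
force: [-2.8, 0.1, 2.6]
opening: 0.0002
gripper_force: 1.3
```

```bash
python3 -c "
from h import *
goto(.020,-.0355,.172)"
```

```text
t 7.65 tower now [-0.0236 -0.0349] 0.1711072002149592 F [-2.7755  0.1176  2.5606] -> [43.5694  0.6219 -0.9551] [0.0349 0.0824 0.035 ]
```

Contact is made and the lever is sliding at about 3 N. I'll push forward.

Call:
apply_moves([
  {"fingers": 0, "delta_pos": [5, 1, 0], "angular": [0, 0, 0]},
  {"fingers": 0, "delta_pos": [10, 1, 0], "angular": [0, 0, 0]},
  {"fingers": 0, "delta_pos": [15, 1, 0], "angular": [0, 0, 0]},
  {"fingers": 0, "delta_pos": [20, 1, 0], "angular": [0, 0, 0]},
  {"fingers": 0, "delta_pos": [25, 1, 0], "angular": [0, 0, 0]},
  {"fingers": 0, "delta_pos": [30, 1, 0], "angular": [0, 0, 0]},
  {"fingers": 0, "delta_pos": [33, 1, 0], "angular": [0, 0, 0]},
  {"fingers": 0, "delta_pos": [35, 1, 0], "angular": [0, 0, 0]},
  {"fingers": 0, "delta_pos": [35, 1, 0], "angular": [0, 0, 0]},
])

```text
clock: 8.55
tool_pos: [0.5786, 0.276, 0.1713]
orientation: [180.0, 0.0, 10.2]
force: [-3.9, 0.1, -2.2]
opening: 0.0004
gripper_force: 1.4
```

Call:
apply_moves([
  {"fingers": 0, "delta_pos": [2, 0, 0], "angular": [0, 0, 0]},
  {"fingers": 0, "delta_pos": [4, 0, 0], "angular": [0, 0, 0]},
  {"fingers": 0, "delta_pos": [6, 0, 0], "angular": [0, 0, 0]},
  {"fingers": 0, "delta_pos": [8, 0, 0], "angular": [0, 0, 0]},
  {"fingers": 0, "delta_pos": [8, 0, 0], "angular": [0, 0, 0]},
])

```text
clock: 9.05
tool_pos: [0.5867, 0.2776, 0.1716]
orientation: [180.0, -0.0, 10.2]
force: [-2.6, -0.5, -1.9]
opening: 0.0003
gripper_force: 1.6
```

Call:
apply_moves([
  {"fingers": 0, "delta_pos": [1, 0, 0], "angular": [0, 0, 0]},
  {"fingers": 0, "delta_pos": [2, 0, 0], "angular": [0, 0, 0]},
  {"fingers": 0, "delta_pos": [3, 0, 0], "angular": [0, 0, 0]},
  {"fingers": 0, "delta_pos": [3, 0, 0], "angular": [0, 0, 0]},
])

```text
clock: 9.45
tool_pos: [0.5883, 0.2777, 0.1714]
orientation: [180.0, 0.1, 10.2]
force: [-8.4, -1.1, -1.7]
opening: 0.0004
gripper_force: 3.9
```

The force rose to 8 N where the stop is expected, so the lever is home. I'll back away and check.

Call:
apply_moves([
  {"fingers": 0, "delta_pos": [-20, 0, 0], "angular": [0, 0, 0]},
  {"fingers": 0, "delta_pos": [-60, 0, 0], "angular": [0, 0, 0]},
  {"fingers": 0, "delta_pos": [-100, 0, -20], "angular": [0, 0, 0]},
  {"fingers": 0, "delta_pos": [-120, 0, -60], "angular": [0, 0, 0]},
  {"fingers": 0, "delta_pos": [-120, 0, -60], "angular": [0, 0, 0]},
  {"fingers": 0, "delta_pos": [-120, 0, -60], "angular": [0, 0, 0]},
])

```text
clock: 10.05
tool_pos: [0.4725, 0.2581, 0.2346]
orientation: [-179.8, -0.4, 10.3]
force: [-0.6, -0.3, -0.5]
opening: 0.0005
gripper_force: 0.0
```

```bash
python3 - <<'E'
from h import *
import cv2
s=ctrl.snapshot("side")[:,:,::-1].copy();t=ctrl.snapshot("top")[:,:,::-1].copy()
a=s[120:220,265:365];b=t[150:250,205:305]
cv2.imwrite("pics/c6.png",cv2.resize(np.hstack([b,a]),(800,400),interpolation=cv2.INTER_CUBIC))
E
```

```text
(no output)
```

View pics/c6.png

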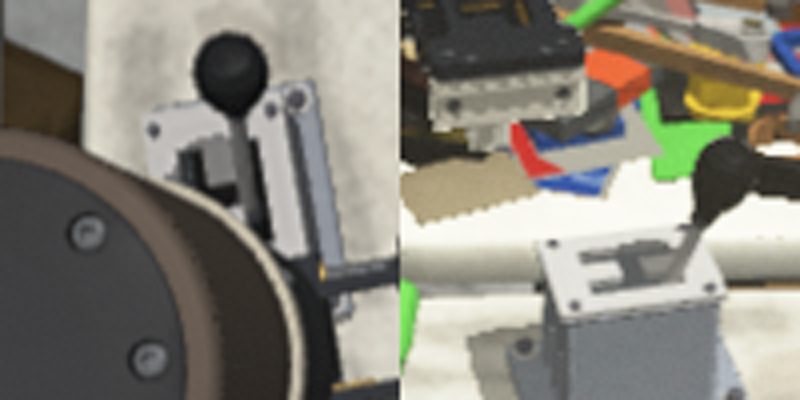

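The lever leans forward and to the right, with the knob at (231,75) in the top crop and (727,172) in the side crop. I'll triangulate it before handing in.

```bash
python3 - <<'E'
from h import *
k,e=tri((205+231/4-.4,150+75/4-.4),(265+327/4-.4,120+174/4-.4))
t=np.r_[R2.T@(k[:2]-C),k[2]-.02];print(t,e,"fore",np.arctan2(t[0],np.hypot(t[1],t[2])),"across",np.arctan2(-t[1],t[2]))
E
```

```text
[ 0.0512 -0.0276  0.1653] [np.float64(0.0005071791526418769), np.float64(0.0005071791526419408)] fore 0.2963862380412132 across 0.1656704489500711
```

Fore is home at about 0.296. Across now reads only 0.166, so I'll re-check step 1 from the earlier c5 picture, where the knob's rim is partly visible.

```bash
python3 - <<'E'
from h import *
import cv2
im=cv2.imread("pics/c5.png")
c=cv2.resize(im[100:240,190:330],(560,560),interpolation=cv2.INTER_CUBIC)
s=cv2.resize(im[100:310,540:750],(560,560),interpolation=cv2.INTER_CUBIC)[:, :240] if 0 else None
cv2.imwrite("pics/c7.png",c)
E
```

```text
(no output)
```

View pics/c7.png

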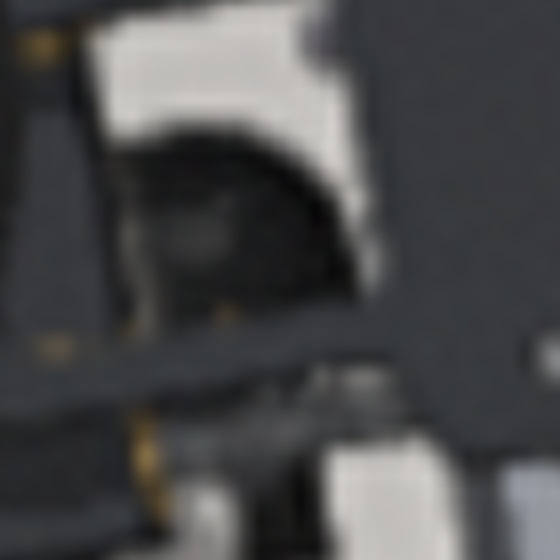

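The rim's top is at about (205,128) and its right edge at about x=358. With a radius of about 148, its centre is near (208,276), or about (242,169) in c5.

```bash
python3 - <<'E'
from h import *
for X,Yp in((242,169),(231,75)):
  for z in(.185,.192):
    k=onz("top",205+X/4-.4,150+Yp/4-.4,z);t=R2.T@(k[:2]-C);print(t,z,"across",np.arctan2(-t[1],z-.02))
E
```

```text
[ 0.0019 -0.0252] 0.185 across 0.15152675471644825
[ 0.0009 -0.0262] 0.192 across 0.15115138085430077
[ 0.0508 -0.0275] 0.185 across 0.16523781358367606
[ 0.0493 -0.0285] 0.192 across 0.164190128095727
```

Step 1 was borderline (about 0.15 to 0.17 rad). I'll bring the lever back near neutral, push it clearly to the right-hand stop, and go forward again.

```bash
python3 -c "
from h import *
goto(.115,-.03,.240)"
```

```text
t 10.15 tower now [-0.0968 -0.036 ] 0.232064848364575 F [ 0.5045 -0.2255 -0.5555] -> [211.7872  -5.9567  -7.5357] [-0.0551 -0.1065  0.0216]
```

Call:
apply_moves([
  {"fingers": 0, "delta_pos": [0, 0, -10], "angular": [0, 0, 0]},
  {"fingers": 0, "delta_pos": [40, -5, -10], "angular": [0, 0, 0]},
  {"fingers": 0, "delta_pos": [80, -5, -10], "angular": [0, 0, 0]},
  {"fingers": 0, "delta_pos": [125, -5, -10], "angular": [0, 0, 0]},
  {"fingers": 0, "delta_pos": [170, -5, -10], "angular": [0, 0, 0]},
  {"fingers": 0, "delta_pos": [212, -5, -10], "angular": [0, 0, 0]},
  {"fingers": 0, "delta_pos": [212, -5, -10], "angular": [0, 0, 0]},
  {"fingers": 0, "delta_pos": [212, -5, 20], "angular": [0, 0, 0]},
  {"fingers": 0, "delta_pos": [212, -5, 60], "angular": [0, 0, 0]},
  {"fingers": 0, "delta_pos": [212, -5, 60], "angular": [0, 0, 0]},
])

```text
clock: 11.15
tool_pos: [0.6759, 0.2974, 0.1645]
orientation: [179.8, 0.6, 10.1]
force: [-0.3, -0.8, -1.1]
opening: 0.0005
gripper_force: 0.0
```

```bash
python3 -c "
from h import *
goto(.034,-.03,.170)"
```

```text
t 11.15 tower now [ 0.1112 -0.0326] 0.16448773204409528 F [-0.3322 -0.8253 -1.1362] -> [-77.272   -2.4927  -4.7009] [ 0.2146  0.6089 -0.0536]
```

Call:
apply_moves([
  {"fingers": 0, "delta_pos": [-12, -2, -3], "angular": [0, 0, 0]},
  {"fingers": 0, "delta_pos": [-24, -2, -4], "angular": [0, 0, 0]},
  {"fingers": 0, "delta_pos": [-31, -2, -4], "angular": [0, 0, 0]},
  {"fingers": 0, "delta_pos": [-37, -2, -4], "angular": [0, 0, 0]},
  {"fingers": 0, "delta_pos": [-43, -2, -4], "angular": [0, 0, 0]},
  {"fingers": 0, "delta_pos": [-49, -2, -4], "angular": [0, 0, 0]},
  {"fingers": 0, "delta_pos": [-55, -2, -4], "angular": [0, 0, 0]},
  {"fingers": 0, "delta_pos": [-61, -2, -4], "angular": [0, 0, 0]},
  {"fingers": 0, "delta_pos": [-67, -2, -4], "angular": [0, 0, 0]},
  {"fingers": 0, "delta_pos": [-71, -2, -4], "angular": [0, 0, 0]},
])

```text
clock: 12.15
tool_pos: [0.6096, 0.2893, 0.1782]
orientation: [-179.9, -0.3, 10.2]
force: [3.3, -0.1, 3.6]
opening: 0.0003
gripper_force: 1.7
```

```bash
python3 -c "
from h import *
goto(.034,-.03,.170)"
```

```text
t 12.15 tower now [ 0.0445 -0.0289] 0.17821120462900922 F [ 3.2512 -0.0949  3.5529] -> [-10.5753   1.116    8.1575] [-0.0974 -0.2814  0.0461]
```

Call:
apply_moves([
  {"fingers": 0, "delta_pos": [-4, 1, 2], "angular": [0, 0, 0]},
  {"fingers": 0, "delta_pos": [-7, 1, 4], "angular": [0, 0, 0]},
  {"fingers": 0, "delta_pos": [-7, 1, 4], "angular": [0, 0, 0]},
])

```text
clock: 12.45
tool_pos: [0.6013, 0.2864, 0.1712]
orientation: [180.0, 0.0, 10.2]
force: [2.6, 0.5, 1.6]
opening: 0.0002
gripper_force: 1.2
```

```bash
python3 -c "
from h import *
goto(.065,.05,.174)"
```

```text
t 12.45 tower now [ 0.0358 -0.0302] 0.17120721757681245 F [2.6495 0.5029 1.6332] -> [ 29.2619 -80.2167  -2.8149] [0.0023 0.0371 0.0266]
```

Call:
apply_moves([
  {"fingers": 0, "delta_pos": [25, 0, -2], "angular": [0, 0, 0]},
  {"fingers": 0, "delta_pos": [28, -40, -2], "angular": [0, 0, 0]},
  {"fingers": 0, "delta_pos": [28, -80, -2], "angular": [0, 0, 0]},
  {"fingers": 0, "delta_pos": [-2, -80, -2], "angular": [0, 0, 0]},
  {"fingers": 0, "delta_pos": [-30, -78, -2], "angular": [0, 0, 0]},
  {"fingers": 0, "delta_pos": [-30, -60, -2], "angular": [0, 0, 0]},
  {"fingers": 0, "delta_pos": [-30, -46, -2], "angular": [0, 0, 0]},
  {"fingers": 0, "delta_pos": [-30, -40, -2], "angular": [0, 0, 0]},
  {"fingers": 0, "delta_pos": [-30, -36, -2], "angular": [0, 0, 0]},
  {"fingers": 0, "delta_pos": [-30, -36, -2], "angular": [0, 0, 0]},
])

```text
clock: 13.45
tool_pos: [0.5664, 0.3162, 0.1732]
orientation: [-180.0, 0.0, 10.1]
force: [-0.5, 1.5, -0.7]
opening: 0.0004
gripper_force: 0.6
```

```bash
python3 -c "
from h import *
goto(.006,-.003,.174)"
```

```text
t 13.45 tower now [0.0067 0.0052] 0.17318415849399005 F [-0.4565  1.4538 -0.7437] -> [-0.7153  8.2431 -0.8178] [-0.0162  0.0277 -0.063 ]
```

Call:
apply_moves([
  {"fingers": 0, "delta_pos": [0, 2, 0], "angular": [0, 0, 0]},
  {"fingers": 0, "delta_pos": [0, 4, 0], "angular": [0, 0, 0]},
  {"fingers": 0, "delta_pos": [0, 4, 0], "angular": [0, 0, 0]},
])

```text
clock: 13.75
tool_pos: [0.5667, 0.3128, 0.1734]
orientation: [-180.0, 0.0, 10.2]
force: [-0.6, 1.7, -1.2]
opening: 0.0001
gripper_force: 1.0
```

Call:
apply_moves([
  {"fingers": 0, "delta_pos": [0, 2, 0], "angular": [0, 0, 0]},
  {"fingers": 0, "delta_pos": [0, 4, 0], "angular": [0, 0, 0]},
  {"fingers": 0, "delta_pos": [0, 4, 0], "angular": [0, 0, 0]},
])

```text
clock: 14.05
tool_pos: [0.5674, 0.3086, 0.1736]
orientation: [-180.0, -0.0, 10.2]
force: [-0.6, 2.5, -1.4]
opening: 0.0003
gripper_force: 1.1
```

Call:
apply_moves([
  {"fingers": 0, "delta_pos": [0, 1.5, 0], "angular": [0, 0, 0]},
  {"fingers": 0, "delta_pos": [0, 3, 0], "angular": [0, 0, 0]},
  {"fingers": 0, "delta_pos": [0, 3, 0], "angular": [0, 0, 0]},
])

```text
clock: 14.35
tool_pos: [0.5679, 0.306, 0.1735]
orientation: [-180.0, -0.0, 10.2]
force: [-0.5, 4.9, -2.1]
opening: 0.0001
gripper_force: 2.1
```

Call:
apply_moves([
  {"fingers": 0, "delta_pos": [0, 1, 0], "angular": [0, 0, 0]},
  {"fingers": 0, "delta_pos": [0, 2, 0], "angular": [0, 0, 0]},
  {"fingers": 0, "delta_pos": [0, 2, 0], "angular": [0, 0, 0]},
])

```text
clock: 14.65
tool_pos: [0.5681, 0.3051, 0.1734]
orientation: [-179.9, -0.0, 10.2]
force: [-1.3, 8.0, -3.2]
opening: 0.0006
gripper_force: 4.0
```

```bash
python3 -c "
from h import *
goto(.006,-.003,.174)"
```

```text
t 14.65 tower now [ 0.0065 -0.0059] 0.17342062571174563 F [-1.3344  7.9714 -3.2447] -> [-0.492  -2.9136 -0.5736] [-0.1199 -0.0339  0.0302]
```

That is the firm right-hand stop (8 N), so the first pass had fallen short. Now I'll go around behind and push forward again.

Call:
apply_moves([
  {"fingers": 0, "delta_pos": [0, -15, 0], "angular": [0, 0, 0]},
  {"fingers": 0, "delta_pos": [-30, -18, 0], "angular": [0, 0, 0]},
  {"fingers": 0, "delta_pos": [-64, -18, 0], "angular": [0, 0, 0]},
  {"fingers": 0, "delta_pos": [-64, 10, 1], "angular": [0, 0, 0]},
  {"fingers": 0, "delta_pos": [-60, 31, 2], "angular": [0, 0, 0]},
  {"fingers": 0, "delta_pos": [-50, 31, 2], "angular": [0, 0, 0]},
  {"fingers": 0, "delta_pos": [-40, 31, 2], "angular": [0, 0, 0]},
  {"fingers": 0, "delta_pos": [-34, 31, 2], "angular": [0, 0, 0]},
  {"fingers": 0, "delta_pos": [-29, 31, 2], "angular": [0, 0, 0]},
  {"fingers": 0, "delta_pos": [-24, 31, 2], "angular": [0, 0, 0]},
])

```text
clock: 15.65
tool_pos: [0.55, 0.2691, 0.1711]
orientation: [180.0, 0.1, 10.2]
force: [-3.5, -0.6, 2.1]
opening: 0.0007
gripper_force: 1.4
```

Call:
apply_moves([
  {"fingers": 0, "delta_pos": [5, 0, 0], "angular": [0, 0, 0]},
  {"fingers": 0, "delta_pos": [10, 0, 0], "angular": [0, 0, 0]},
  {"fingers": 0, "delta_pos": [15, 0, 0], "angular": [0, 0, 0]},
  {"fingers": 0, "delta_pos": [20, 0, 0], "angular": [0, 0, 0]},
  {"fingers": 0, "delta_pos": [25, 0, 0], "angular": [0, 0, 0]},
  {"fingers": 0, "delta_pos": [29, 0, 0], "angular": [0, 0, 0]},
  {"fingers": 0, "delta_pos": [32, 0, 0], "angular": [0, 0, 0]},
  {"fingers": 0, "delta_pos": [34, 0, 0], "angular": [0, 0, 0]},
  {"fingers": 0, "delta_pos": [34, 0, 0], "angular": [0, 0, 0]},
])

```text
clock: 16.55
tool_pos: [0.5838, 0.275, 0.1714]
orientation: [180.0, 0.0, 10.2]
force: [-1.9, 0.1, -1.7]
opening: 0.0003
gripper_force: 1.2
```

```bash
python3 -c "
from h import *
goto(.0215,-.035,.172)"
```

```text
t 16.55 tower now [ 0.0166 -0.0384] 0.17135802319811008 F [-1.9174  0.07   -1.666 ] -> [ 4.9492 -3.3741 -0.6436] [0.0098 0.0123 0.0094]
```

Call:
apply_moves([
  {"fingers": 0, "delta_pos": [2, 0, 0], "angular": [0, 0, 0]},
  {"fingers": 0, "delta_pos": [4, 0, 0], "angular": [0, 0, 0]},
  {"fingers": 0, "delta_pos": [5.5, 0, 0], "angular": [0, 0, 0]},
  {"fingers": 0, "delta_pos": [6.5, 0, 0], "angular": [0, 0, 0]},
  {"fingers": 0, "delta_pos": [6.5, 0, 0], "angular": [0, 0, 0]},
])

```text
clock: 17.05
tool_pos: [0.5889, 0.2758, 0.1712]
orientation: [180.0, 0.1, 10.2]
force: [-7.0, -0.6, -0.5]
opening: 0.0001
gripper_force: 3.8
```

At the front stop again. I'll back off and measure.

Call:
apply_moves([
  {"fingers": 0, "delta_pos": [-20, 0, 0], "angular": [0, 0, 0]},
  {"fingers": 0, "delta_pos": [-60, 0, 0], "angular": [0, 0, 0]},
  {"fingers": 0, "delta_pos": [-100, 0, -20], "angular": [0, 0, 0]},
  {"fingers": 0, "delta_pos": [-120, 0, -60], "angular": [0, 0, 0]},
  {"fingers": 0, "delta_pos": [-120, 0, -60], "angular": [0, 0, 0]},
  {"fingers": 0, "delta_pos": [-120, 0, -60], "angular": [0, 0, 0]},
])

```text
clock: 17.65
tool_pos: [0.4731, 0.256, 0.2344]
orientation: [-179.8, -0.3, 10.3]
force: [-0.1, -0.5, 0.0]
opening: 0.0001
gripper_force: 0.0
```

```bash
python3 - <<'E'
from h import *
import cv2
s=ctrl.snapshot("side");t=ctrl.snapshot("top")
P=[]
# knob: largest dark blob near where it was last seen
for im,(u,v) in((t,(262,168)),(s,(346,163))):
    w=im[v-16:v+16,u-14:u+14].max(2)
    m=(w<70).astype(np.uint8)
    n,l,st,c=cv2.connectedComponentsWithStats(m);i=1+st[1:,4].argmax();print(st[i]);P.append((u-14+c[i][0],v-16+c[i][1]))
print(P)
k,e=tri(*P);T=np.r_[R2.T@(k[:2]-C),k[2]-.02];print(T,e,"fore",np.arctan2(T[0],np.hypot(T[1],T[2])),"across",np.arctan2(-T[1],T[2]))
cv2.imwrite("pics/c8.png",cv2.resize(np.hstack([t[150:250,205:305],s[120:220,265:365]])[:,:,::-1],(800,400),interpolation=cv2.INTER_CUBIC))
E
```

```text
[ 11   6  17  23 288]
[  7   4  21  28 297]
[(np.float64(267.3541666666667), np.float64(167.80555555555554)), (np.float64(347.8754208754209), np.float64(165.5151515151515))]
[ 0.0513 -0.038   0.1651] [np.float64(0.001294665190872324), np.float64(0.0012946651908720996)] fore 0.2940651263419521 across 0.22655789754993813
```

View pics/c8.png

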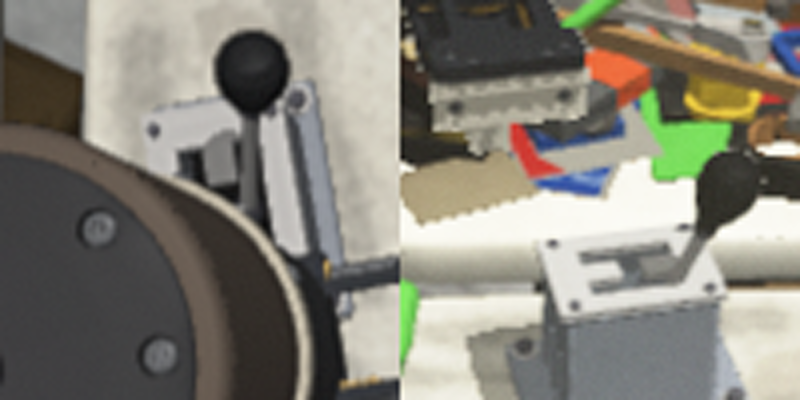

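The knob is at (252,72) in the top crop and (730,185) in the side crop: fore about 0.29, across about 0.22. The lever is home in third, step 1 was clearly met on this pass, and the arm is clear. Handing in.

```bash
python3 -c "
from plant import ctrl
print(ctrl.close_job())"
```

```text
the job is handed in; nothing more can be done
None
```

The lever rests home in third (fore about 0.29 rad, across about 0.22 rad by camera) and the job is handed in at about 18 s, though no verdict came back; my first pass stopped short of the right-hand threshold, so I returned the lever to near neutral, pushed it to the right stop and drove it forward again, with forces reading at most about 8 N.

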